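# Close and lock the inclined sample cell

### The arm

A 6-joint arm with a two-finger parallel gripper is mounted at the origin on a cart in front of the work surface, level with it; the furniture and walls round the work are solid. World frame = base frame: x ahead of the robot, y to its left, z up, the work surface at z = 0. Lengths are in m, angles in rad, forces in N, time in s.
With the tool pointing down it reaches from about 0.3 to 0.875 m from the base axis. Payload 6.4 kg.
Tool frame: the origin (TCP) lies where the fingers leave the gripper's body, on its centre line; the fingertips stand 73 mm ahead of it and the grasp point (between the pads) lies 54 mm ahead of it (bot.tip_extent is the distance from the TCP to the fingertips, in m); z points along the fingers, y is the line along which they close (so a half turn about z gives the same grasp; the last joint's range is limited). The gripper opens to 85 mm and grips with 20 to 120 N. Pads are 22 mm wide; open, the fingers measure 114 mm over their backs; the gripper's body (76 mm by 85 mm) begins 54 mm behind the grasp point. The pads swing forward as they close: fully open they stand 13 mm farther back than shut.
Start: joints at [-1.366, 0.181, 1.607, -0, 1.354, -0.206], TCP at [0.23, -0.527, 0.304] pointing down, gripper open.
Joint ranges: [-2.99, 2.99], [-0.89, 2.07], [0.3, 2.58], [-1.14, 4.28], [0, 2.63], [-3.12, 3.12]. Speed limits (rad/s): [2.57, 2.57, 3.01, 3.14, 3.14, 3.14].

### API

Orientations are given as a rotation vector (axis times angle).
In Python, from rig import status, optics, job, bot gives the robot as it stands.
- The arm moves only by the tool step_arm, never from a script. Its argument "motion" is a list of rows, each an object of numbers: "ax", "ay", "az": the turn, a rotation vector about the tool's x, y, z in units of 180 degrees (1.0 is 180 degrees); "tx", "ty", "tz": the shift along the tool's x, y, z in units of 0.1 m (1.0 is 0.1 m); "claw": the closure, from -1 (fully open) to 1 (shut). In form: [{"ax": .., "ay": .., "az": .., "tx": .., "ty": .., "tz": .., "claw": ..}, ...]. A call has exactly 10 rows; each row is the pose to reach, as a shift and turn from the pose commanded when the call began, along the tool's axes at that moment, turning the shorter way round; what a row does not reach only later rows make up. A row lasts 1/8 s, in which the tool goes at most 62.5 mm and 10.7 degrees, less where a joint would pass 70% of its speed; a pose out of reach is approached as far as the arm can. A call with a number of a shift or a turn outside -1 to 1 is refused whole. A call with a gripper value outside its range is refused whole. The fingers move at their own pace and stop on an object; "grip_force" is the grip in N (left out, the last holds). Time passes only in rows, so rows that repeat a pose let the fingers close, or fill a call up. It gives the time, the measured TCP pose, the force, the opening and the grip force at its end, in the units of the state.
- status.sense(): the state, without advancing time (a new reading comes with each control period).
- optics.snapshot(name): name is "scene" or "top" or "wrist"; returns the picture (480x640x3 uint8, red, green, blue); there is no depth.
- optics.camera_params(name): a dict with "camera_matrix" (3x3 intrinsics, pixels), "k1" (the pictures are not rectified: a ray, as slopes to the right and down, at radius r is drawn at 1 + k1 r^2 times it, then the intrinsics apply), "extrinsics" (4x4, takes a point from world to camera coordinates). Camera axes: x right, y down, z forward; pixel columns grow to the right and rows downward; lengths in m; the calibration is good to about 2 mm. A picture is of the moment at which its call begins: read the wrist's pose just before it. camera_params takes no time and is no camera call; for the wrist camera it gives the pose at the moment of the call.
- job.sign_off(): hands the job in; it is judged then, once.
The state is a dict: "time_s": time; "qpos": joint angles; "qvel": joint speeds; "joint_torque": joint torques, N m; "ee_pos": TCP position; "ee_rot": TCP orientation; "force": force on the tool from outside, world axes, zero at the start; "wrist_torque": the same for the moment, N m; "gripper_width": opening from 0.0 (shut) to 1.0 (fully open); "gripper_force": force on a finger pad.
Only numpy, scipy, OpenCV 4.12 (cv2) and the standard library are available. Lean on these libraries where they do the work, as an engineer would, in place of code of your own. Each camera call takes 0.05 s, during which the arm holds its last target. There are 200 camera calls.

### The job

Close the inclined sample cell: take its lid from the white tray and set it in the mouth of the cell, its two ears down through the gaps of the lock collar, so that it sits fully home; then turn the collar clockwise to its locked mark (the bar on the flange), so that its tabs hold the lid down. Leave the other things on the bench where they are.

Things in the scene. Friction and masses are not known exactly. Their poses are not given: they have to be found in the camera images.
- cell_lid: The loose lid, bare steel, about 300 g, lying upright in the white tray. Origin: centre of the underside of its spigot; z up, x along handle and ears (a half turn about z gives the same lid). Spigot 60 mm diameter with tapered foot, z 0 to 10 mm; disc 70 mm diameter, z 10 to 18; two ears, at +x and -x, z 10 to 18, out to radius 44.5 mm, each 32 degrees wide.
- lid_bar (a point): Middle of the lid's dark bar handle, 50 mm above the lid's origin; same axes as the lid. The bar measures 62 (x) by 13 (y) by 15 (z) mm and stands on two 10 mm posts at x = +-23 mm. Grip it across its 13 mm.
- cell_seat (a point): Centre of the flat ledge round the cell's bore (66 mm diameter, 18 mm deep). z runs up and out along the cell's axis, 25 degrees from vertical, leaning to the stand's front (towards the robot); x points back and up the slope, y left. On the ledge stands a rim, z 0 to 7 mm, radius 37.5 to 46, with two 64 degree wide gaps, about +x and -x, for the lid's ears.
- lid_home (a point): Where the lid's origin lies when the lid is home (disc and ears resting on the ledge): 10 mm below cell_seat on the axis, same axes. The lid's z is then along this z and its x along this x, either way round; play 2.5 mm sideways and 14 degrees about the axis.
- cell_stand: Grey bench stand, fixed; base plate 170 x 150 x 10 mm, origin at the centre of its underside, -x its front. Two cheeks hold the cell, a steel pot 92 mm in diameter, inclined. The centre of the seat ledge is 30 mm in front of the origin, 150 mm up. A needle valve sticks out at the back of the cell.
- lock_collar (a joint): Angle of the lock collar, rad, positive clockwise looking into the mouth. 0: black index line at the open mark (a dot on the cell's flange, right of the front). 1.2: at the locked mark (a bar, left of the front). Turns from -0.05 to a stop at 1.25; starts at 0 to 0.2; friction 0.2 N m (about 2.5 N at a handle); stays where it is left.
- collar_top (a point): Centre of the collar's top edge, 18 mm above cell_seat on the axis; axes turn with the collar, at joint 0 as cell_seat's. Collar: aluminium ring, 110 mm outside, 95 mm inside, 35 mm high. Inside its top edge two tabs, about +y and -y, radius 39 to 47.5 mm, 8 mm thick, 84 degrees wide: clear of the ears at the open mark, over them (2 mm above) at the locked mark.
- left_grip (a point): Point on the centre line of the collar's left handle, 88 mm from the axis, 2 mm above the ledge; axes as collar_top. The handle is black, round, 14 mm thick, radial, from radius 62 to 116 mm, free space of 25 mm or more below. At joint 0 it lies 125 degrees counter-clockwise from the seat's x (left front), at 1.2 it lies at 56 degrees (left back).
- right_grip (a point): The same point on the right handle, straight across from the left one: it goes from right back to right front as the collar is locked.
- white_tray: White tray, fixed, 175 x 245 x 29 mm, floor 3 mm thick. Origin: centre of its underside, long side along y. The lid lies in it.
- grease_tube: Bystander: white tube of grease with a blue cap, 115 mm, lying in the tray beside the lid.
- mouse: Bystander: black computer mouse, 110 mm, in front of the stand.
- spanner: Bystander: steel spanner, 202 mm, left of the stand.
- temp_readout: Bystander: grey hand thermometer, 199 mm, lying loose behind the tray.

How it is judged:
On the way, in this order (a step that is already met when the one before it is completed fails the run):
1. the lid is fully home in the mouth while the collar still stands open (less than 0.45 rad) (distance between cell_lid and lid_home below 0.005 m and z of cell_lid in the frame of lid_home below 0.0025 m and angle between the z axis of cell_lid and the z axis of lid_home, either way round below 0.06 rad and value of joint lock_collar below 0.45 rad), for 0.2 s.
2. the collar is turned to its locked mark over the lid (value of joint lock_collar above 1.1 rad), for 0.2 s.
At the end, for the whole second after the job is handed in: The lid sits home in the mouth (within 2.5 mm of full depth, square to the axis within 0.06 rad, ears in the rim's gaps), the collar stands within 0.1 rad of its locked mark (1.1 rad or more, up to the stop) with its tabs over the ears, and everything is still (distance between cell_lid and lid_home below 0.005 m and z of cell_lid in the frame of lid_home below 0.0025 m and angle between the z axis of cell_lid and the z axis of lid_home, either way round below 0.06 rad and angle between the x axis of cell_lid and the x axis of lid_home, either way round below 0.5 rad and value of joint lock_collar above 1.1 rad and linear speed of cell_lid below 0.02 m/s and velocity of joint lock_collar between -0.05 and 0.05 rad/s); the robot touches nothing.
It fails at once if a loose bystander (grease tube, mouse, spanner or thermometer) is moved by more than 30 mm (distance of any of grease_tube, mouse, spanner, temp_readout from where it was at the start of the episode above 0.03 m).
It also fails if it takes over 51 s, if anything falls off the work surface, if the arm or the gripper's body presses on something with over 40 N, if the wrist force passes 120 N, or if a joint passes its speed limit or range.

## Working session

There is one attempt and no reset: what is moved stays moved. The work goes in short steps, Python scripts to look and compute and a tool call to move; the robot and the scene stay as the last step left them, time stands still between calls to the robot, and variables do not carry over. Pictures are saved under pics/ and viewed, at most 10 in all, crops included, and the job is handed in when it is done.

Besides the shell and the picture viewer there is one more tool, called after ">>>" as name(argument=value, ...) on one line, values as JSON. step_arm: Moves the arm, as the interface text tells. Its arguments: {"type":"object","properties":{"motion":{"type":"array"},"grip_force":{"type":"number"}},"required":["motion"]}

```bash
ls; mkdir -p pics
python3 - <<'E'
from rig import status, optics, job, bot
import cv2,numpy as np
print(status.sense()); 
for n in("scene","top"):
    im=optics.snapshot(n); cv2.imwrite(f"pics/{n}0.png",im[:,:,::-1]); print(n,optics.camera_params(n))
print(status.sense()['time_s'])
E
```

```text
pics
{'time_s': 0.0, 'qpos': array([-1.36629243e+00,  1.81546498e-01,  1.60799574e+00, -2.07989722e-05,
        1.35378969e+00, -2.06297303e-01]), 'qvel': array([-0.00142439,  0.00017542,  0.00039043,  0.00151053, -0.00253536,
        0.00077471]), 'joint_torque': array([ 8.10202237e-04, -4.44867110e+01, -3.51334405e+01, -3.73658859e-04,
        8.96408572e-03,  9.52143921e-06]), 'ee_pos': array([ 0.22954821, -0.52673386,  0.3029869 ]), 'ee_rot': array([-3.07385019e+00, -6.40409371e-01,  2.94324275e-05]), 'force': array([-0.55953132,  0.11649433,  0.05335252]), 'wrist_torque': array([-0.01446017,  0.03059848, -0.02933657]), 'gripper_force': 0.0, 'gripper_width': 0.9990778275775892}
scene {'camera_matrix': array([[488.10669478,   0.        , 320.72331876],
       [  0.        , 488.10669478, 241.47564065],
       [  0.        ,   0.        ,   1.        ]]), 'k1': 0.029061307393844882, 'extrinsics': array([[-0.82230828, -0.56867469, -0.02044958,  0.48112021],
       [-0.23576639,  0.37318708, -0.89729906,  0.26549825],
       [ 0.51790279, -0.73303512, -0.44094921,  0.8883129 ],
       [ 0.        ,  0.        ,  0.        ,  1.        ]])}
top {'camera_matrix': array([[439.87390545,   0.        , 319.88910757],
       [  0.        , 439.87390545, 239.05623723],
       [  0.        ,   0.        ,   1.        ]]), 'k1': -0.07683953412227186, 'extrinsics': array([[-0.00168528, -0.99938552, -0.03501054,  0.0026356 ],
       [-0.99670496,  0.00451789, -0.08098648,  0.60280973],
       [ 0.08109489,  0.03475869, -0.99610012,  1.15367317],
       [ 0.        ,  0.        ,  0.        ,  1.        ]])}
0.1
```

View pics/top0.png

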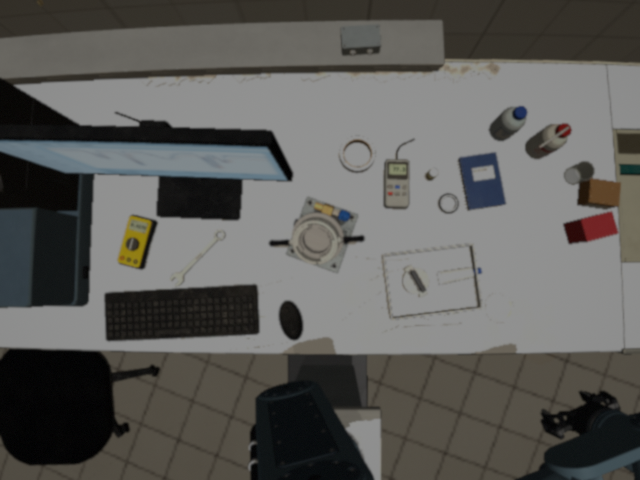

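View pics/scene0.png

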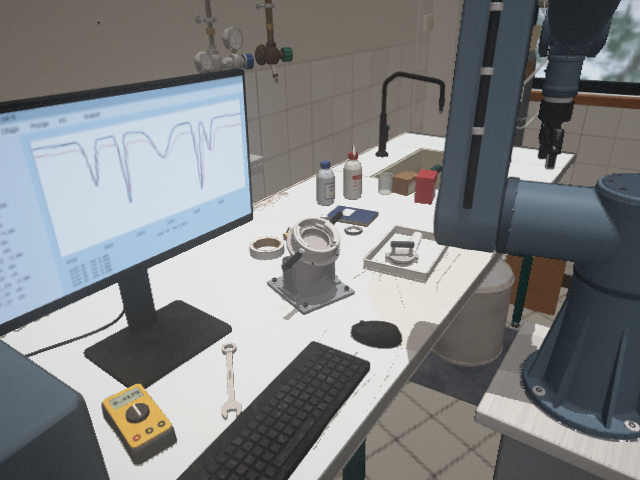

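The top view shows the lid's bar at about (417,279) in the tray at (432,281), the stand at (320,235), and the collar handles at (280,242) and (357,238). The mouse is at (291,320), with the spanner at left. The scene view agrees.

```bash
cat > h.py <<'E'
from rig import status, optics, job, bot
import cv2,numpy as np
from scipy.spatial.transform import Rotation as R
def ray(P,u,v):
    K=P["camera_matrix"];E=P["extrinsics"];k=P["k1"]
    d=np.array([(u-K[0,2])/K[0,0],(v-K[1,2])/K[1,1]]);s=d.copy()
    for _ in range(20): s=d/(1+k*(s@s))
    w=E[:3,:3].T@np.array([s[0],s[1],1]);o=-E[:3,:3].T@E[:3,3]
    return o,w/np.linalg.norm(w)
def plane(P,u,v,z):
    o,d=ray(P,u,v);return o+d*(z-o[2])/d[2]
def proj(P,X):
    K=P["camera_matrix"];E=P["extrinsics"];c=E[:3,:3]@np.asarray(X)+E[:3,3];s=c[:2]/c[2]
    s=s*(1+P["k1"]*(s@s));return np.array([K[0,0]*s[0]+K[0,2],K[1,1]*s[1]+K[1,2]])
def tri(rays):
    A=0;b=0
    for o,d in rays:
        M=np.eye(3)-np.outer(d,d);A=A+M;b=b+M@o
    return np.linalg.solve(A,b)
def goto(p,Rm,p0=None,R0=None):
    "row numbers from (commanded ~ measured) pose"
    if p0 is None:
        s=status.sense();p0=s["ee_pos"];R0=R.from_rotvec(s["ee_rot"]).as_matrix()
    t=R0.T@(np.asarray(p)-p0)/0.1;a=R.from_matrix(R0.T@Rm).as_rotvec()/np.pi
    return t.round(4),a.round(4)
def seatR(yaw=0):
    "cell_seat axes; yaw of the stand. z tilts toward stand -x by 25deg"
    return R.from_euler('z',yaw).as_matrix()@R.from_euler('y',-25,degrees=True).as_matrix()
E
python3 - <<'E'
from h import *
T=optics.camera_params("top")
print("bar",plane(T,417,279,.053),"barends?")
print("tray c",plane(T,432,281,.029))
for u,v in((280,242),(357,238)):print("h",plane(T,u,v,.15))
for u,v in((289,262),(331,271),(355,215),(313,198)):print("base corner",plane(T,u,v,.01))
s=status.sense();R0=R.from_rotvec(s["ee_rot"]).as_matrix();E=optics.camera_params("wrist")["extrinsics"]
print(R0.round(3)); o=-E[:3,:3].T@E[:3,3];print("cam in tool",R0.T@(o-s["ee_pos"]),"\n",(E[:3,:3]@R0).round(3)); print(optics.camera_params("wrist")["camera_matrix"])
im=optics.snapshot("top")[170:340,260:500]; 
cv2.imwrite("pics/topc.png",cv2.resize(im[:,:,::-1],None,fx=3.3,fy=3.3,interpolation=cv2.INTER_CUBIC))
E
```

```text
bar [ 0.49573396 -0.251307    0.053     ] barends?
tray c [ 0.49004095 -0.29527771  0.029     ]
h [0.58594421 0.09218283 0.15      ]
h [ 0.59472557 -0.09224828  0.15      ]
base corner [0.54203083 0.08508241 0.01      ]
base corner [ 0.51750468 -0.02854212  0.01      ]
base corner [ 0.66916253 -0.09433025  0.01      ]
base corner [0.71676905 0.01993629 0.01      ]
[[ 0.917  0.399 -0.   ]
 [ 0.399 -0.917  0.002]
 [ 0.    -0.002 -1.   ]]
cam in tool [ 0.07625967  0.00206888 -0.07008573] 
 [[ 0.     1.    -0.   ]
 [-0.954 -0.    -0.3  ]
 [-0.3    0.     0.954]]
[[408.91415897   0.         315.15855661]
 [  0.         408.91415897 235.143522  ]
 [  0.           0.           1.        ]]
```

View pics/topc.png

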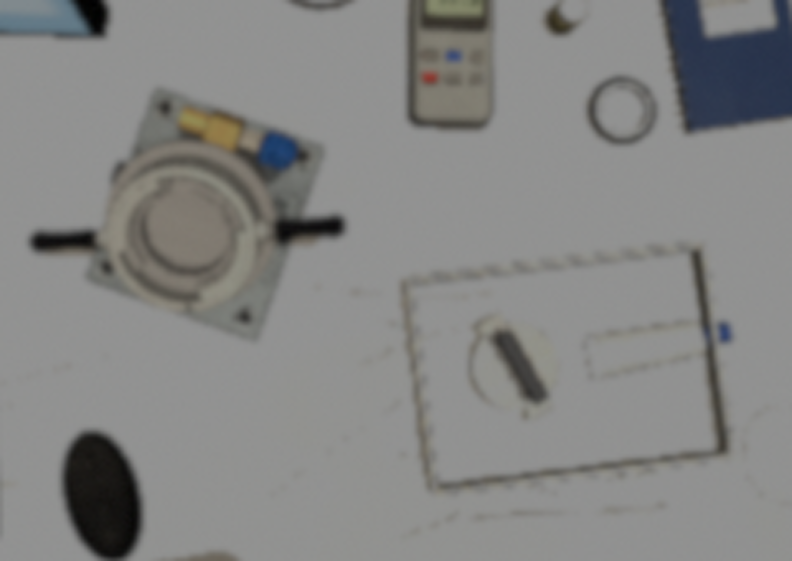

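The crop puts the base corners at (158,88), (323,150), (255,338) and (88,278), so the stand's yaw is about -20°. The bar runs from (495,332) to (545,400), so its yaw is about 36°. Next I'll go over the lid for a wrist view.

>>> step_arm(motion=[{"tx":0.4,"ty":-0.15},{"tx":0.8,"ty":-0.3},{"tx":1.0,"ty":-0.4},{"tx":1.0,"ty":-0.4},{"tx":1.0,"ty":-0.4},{"tx":1.0,"ty":-0.4},{"tx":1.0,"ty":-0.4},{"tx":1.0,"ty":-0.4},{"tx":1.0,"ty":-0.4},{"tx":1.0,"ty":-0.4}])

```text
invalid input at $.motion[0]: expected keys ax, ay, az, tx, ty, tz, claw
```

>>> step_arm(motion=[{"tx":0.2,"ty":-0.1},{"tx":0.4,"ty":-0.2},{"tx":0.6,"ty":-0.3},{"tx":0.8,"ty":-0.4},{"tx":1.0,"ty":-0.5},{"tx":1.0,"ty":-0.5},{"tx":1.0,"ty":-0.5},{"tx":1.0,"ty":-0.5},{"tx":1.0,"ty":-0.5},{"tx":1.0,"ty":-0.5}])

```text
invalid input at $.motion[0]: expected keys ax, ay, az, tx, ty, tz, claw
```

>>> step_arm(motion=[{"tx":0.2,"ty":-0.1,"az":-0.02},{"tx":0.4,"ty":-0.2,"az":-0.04},{"tx":0.6,"ty":-0.3,"az":-0.06},{"tx":0.8,"ty":-0.4,"az":-0.07},{"tx":1.0,"ty":-0.5,"az":-0.07,"tz":0.2},{"tx":1.0,"ty":-0.5,"az":-0.07,"tz":0.3},{"tx":1.0,"ty":-0.5,"az":-0.07,"tz":0.3},{"tx":1.0,"ty":-0.5,"az":-0.07,"tz":0.3},{"tx":1.0,"ty":-0.5,"az":-0.07,"tz":0.3},{"tx":1.0,"ty":-0.5,"az":-0.07,"tz":0.3}])

```text
invalid input at $.motion[0]: expected keys ax, ay, az, tx, ty, tz, claw
```

Run:
```python
from h import *
s=status.sense();print(s['time_s'],s['ee_pos'],s['ee_rot'])
P=optics.camera_params("wrist");im=optics.snapshot("wrist");np.savez("w1.npz",im=im,**P);cv2.imwrite("pics/w1.png",im[:,:,::-1])
print(proj(P,[.495,-.251,.053]))
```

```text
0.15 [ 0.22957065 -0.52683032  0.30320103] [-3.07422732e+00 -6.40515833e-01 -1.58443951e-05]
[ 120.0712093  -237.78373359]
```

View pics/w1.png

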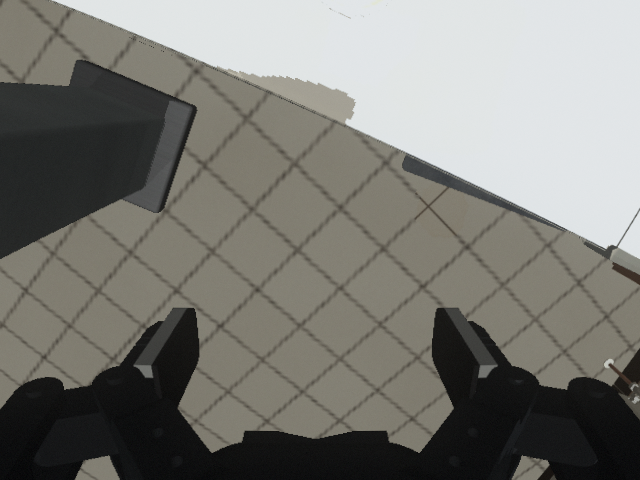

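All seven keys are required, so no move happened. This wrist view shows only the floor and the open fingers, with their tips at about (180,320) and (450,320).

>>> step_arm(motion=[{"ax":0,"ay":0,"az":0,"tx":0.4,"ty":-0.15,"tz":0,"claw":-1},{"ax":0,"ay":0,"az":0,"tx":0.8,"ty":-0.3,"tz":0,"claw":-1},{"ax":0,"ay":0,"az":0,"tx":1.0,"ty":-0.4,"tz":0,"claw":-1},{"ax":0,"ay":0,"az":0,"tx":1.0,"ty":-0.4,"tz":0,"claw":-1},{"ax":0,"ay":0,"az":0,"tx":1.0,"ty":-0.4,"tz":0,"claw":-1},{"ax":0,"ay":0,"az":0,"tx":1.0,"ty":-0.4,"tz":0,"claw":-1},{"ax":0,"ay":0,"az":0,"tx":1.0,"ty":-0.4,"tz":0,"claw":-1},{"ax":0,"ay":0,"az":0,"tx":1.0,"ty":-0.4,"tz":0,"claw":-1},{"ax":0,"ay":0,"az":0,"tx":1.0,"ty":-0.4,"tz":0,"claw":-1},{"ax":0,"ay":0,"az":0,"tx":1.0,"ty":-0.4,"tz":0,"claw":-1}])

```text
time_s: 1.45
ee_pos: [0.3053, -0.4506, 0.3039]
ee_rot: [3.076, 0.641, -0.0]
force: [1.1, -0.2, -0.1]
gripper_width: 0.997
gripper_force: 0.0
```

>>> step_arm(motion=[{"ax":0,"ay":0,"az":0,"tx":0.2,"ty":-0.1,"tz":0,"claw":-1},{"ax":0,"ay":0,"az":0,"tx":0.4,"ty":-0.2,"tz":0,"claw":-1},{"ax":0,"ay":0,"az":0,"tx":0.6,"ty":-0.3,"tz":0,"claw":-1},{"ax":0,"ay":0,"az":0,"tx":0.8,"ty":-0.4,"tz":0,"claw":-1},{"ax":0,"ay":0,"az":0,"tx":1.0,"ty":-0.5,"tz":0,"claw":-1},{"ax":0,"ay":0,"az":0,"tx":1.0,"ty":-0.5,"tz":0,"claw":-1},{"ax":0,"ay":0,"az":0,"tx":1.0,"ty":-0.5,"tz":0,"claw":-1},{"ax":0,"ay":0,"az":0,"tx":1.0,"ty":-0.5,"tz":0,"claw":-1},{"ax":0,"ay":0,"az":0,"tx":1.0,"ty":-0.5,"tz":0,"claw":-1},{"ax":0,"ay":0,"az":0,"tx":1.0,"ty":-0.5,"tz":0,"claw":-1}])

```text
time_s: 2.7
ee_pos: [0.3768, -0.3651, 0.3039]
ee_rot: [-3.076, -0.64, 0.0]
force: [-0.1, 0.0, 0.1]
gripper_width: 1.002
gripper_force: 0.0
```

>>> step_arm(motion=[{"ax":0,"ay":0,"az":-0.02,"tx":0.2,"ty":-0.1,"tz":0,"claw":-1},{"ax":0,"ay":0,"az":-0.04,"tx":0.4,"ty":-0.2,"tz":0,"claw":-1},{"ax":0,"ay":0,"az":-0.06,"tx":0.6,"ty":-0.3,"tz":0,"claw":-1},{"ax":0,"ay":0,"az":-0.07,"tx":0.8,"ty":-0.4,"tz":0,"claw":-1},{"ax":0,"ay":0,"az":-0.07,"tx":1.0,"ty":-0.5,"tz":0,"claw":-1},{"ax":0,"ay":0,"az":-0.07,"tx":1.0,"ty":-0.5,"tz":0,"claw":-1},{"ax":0,"ay":0,"az":-0.07,"tx":1.0,"ty":-0.5,"tz":0,"claw":-1},{"ax":0,"ay":0,"az":-0.07,"tx":1.0,"ty":-0.5,"tz":0,"claw":-1},{"ax":0,"ay":0,"az":-0.07,"tx":1.0,"ty":-0.5,"tz":0,"claw":-1},{"ax":0,"ay":0,"az":-0.07,"tx":1.0,"ty":-0.5,"tz":0,"claw":-1}])

```text
time_s: 3.95
ee_pos: [0.4486, -0.2793, 0.3039]
ee_rot: [2.987, 0.973, -0.0]
force: [0.8, -0.5, 0.4]
gripper_width: 1.0
gripper_force: 0.0
```

Run:
```python
from h import *
s=status.sense();print(s['time_s'],s['ee_pos'],s['ee_rot'])
P=optics.camera_params("wrist");im=optics.snapshot("wrist");np.savez("w1.npz",im=im,**P);cv2.imwrite("pics/w2.png",im[:,:,::-1])
print(proj(P,[.495,-.251,.053]))
```

```text
3.95 [ 0.44855258 -0.27934964  0.30391441] [ 2.98690860e+00  9.73450738e-01 -6.44890913e-05]
[318.30574886 136.51568028]
```

View pics/w2.png

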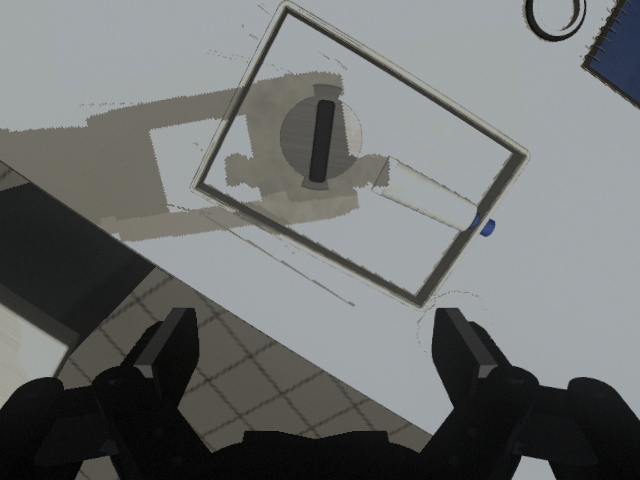

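The wrist view shows the lid at (321,138). Its dark bar runs from (327,100) to (317,181), the grease tube lies at (430,195), and the tray is clear. The frame is stored, so next I'll go for a view of the cell.

>>> step_arm(motion=[{"ax":0,"ay":0,"az":0,"tx":0.3,"ty":-0.3,"tz":0,"claw":-1},{"ax":0,"ay":0,"az":0,"tx":0.6,"ty":-0.6,"tz":0,"claw":-1},{"ax":0,"ay":0,"az":0,"tx":0.9,"ty":-0.9,"tz":-0.1,"claw":-1},{"ax":0,"ay":0,"az":0,"tx":1.0,"ty":-1.0,"tz":-0.2,"claw":-1},{"ax":0,"ay":0,"az":0.05,"tx":1.0,"ty":-1.0,"tz":-0.3,"claw":-1},{"ax":0,"ay":0,"az":0.1,"tx":1.0,"ty":-1.0,"tz":-0.3,"claw":-1},{"ax":0,"ay":0,"az":0.15,"tx":1.0,"ty":-1.0,"tz":-0.3,"claw":-1},{"ax":0,"ay":0,"az":0.2,"tx":1.0,"ty":-1.0,"tz":-0.3,"claw":-1},{"ax":0,"ay":0,"az":0.25,"tx":1.0,"ty":-1.0,"tz":-0.3,"claw":-1},{"ax":0,"ay":0,"az":0.31,"tx":1.0,"ty":-1.0,"tz":-0.3,"claw":-1}])

```text
time_s: 5.25
ee_pos: [0.4706, -0.1402, 0.3343]
ee_rot: [3.093, -0.545, 0.001]
force: [0.6, -0.2, -0.7]
gripper_width: 0.999
gripper_force: 0.0
```

Run:
```python
from h import *
z=np.load("w1.npz");P={k:z[k] for k in("camera_matrix","k1","extrinsics")};im=z["im"]
g=cv2.cvtColor(im,cv2.COLOR_RGB2GRAY);m=np.zeros_like(g);m[80:200,295:350]=(g[80:200,295:350]<55)*255
c=max(cv2.findContours(m,0,2)[0],key=cv2.contourArea);r=cv2.minAreaRect(c);print(r,cv2.contourArea(c))
b=cv2.boxPoints(r);pts=np.array([plane(P,u,v,.0605)[:2] for u,v in c[:,0]],np.float32)
R2=cv2.minAreaRect(pts*1000);print("bar mm at top plane",R2);print(cv2.boxPoints(R2).round(1))
# stand from top
T=optics.camera_params("top")
C=np.array([plane(T,260+u/3.3,170+v/3.3,.01)[:2] for u,v in((158,88),(323,150),(255,338),(88,278))]);print(C.round(3),C.mean(0), [np.linalg.norm(C[i]-C[(i+1)%4]) for i in range(4)])
yaw=np.radians(-20);S=seatR(yaw);o=np.r_[C.mean(0),0];seat=o+R.from_euler('z',yaw).apply([-.03,0,.15]);print("seat",seat)
Rt=S@np.diag([1,-1,-1]);print(goto(seat+.22*S[:,2]-.04*S[:,0],Rt),status.sense()['ee_pos'])
```

```text
((321.3384704589844, 140.7923126220703), (17.240825653076172, 82.60713195800781), 7.125016689300537) 1277.5
bar mm at top plane ((493.5248718261719, -254.6884765625), (61.4760856628418, 12.795666694641113), 29.099180221557617)
[[ 463.6 -264. ]
 [ 469.8 -275.2]
 [ 523.5 -245.3]
 [ 517.3 -234.1]]
[[ 0.721  0.034]
 [ 0.668 -0.102]
 [ 0.514 -0.045]
 [ 0.563  0.092]] [ 0.61629078 -0.00551642] [np.float64(0.14595465018658316), np.float64(0.1643327171370169), np.float64(0.14557968586839676), np.float64(0.1676845982520528)]
seat [0.5881     0.00474419 0.15      ]
(array([-0.6834, -1.7638,  0.0164]), array([0.0002, 0.1387, 0.0002])) [ 0.47063139 -0.14017004  0.33425812]
```

>>> step_arm(motion=[{"ax":0,"ay":0.0,"az":0,"tx":-0.1,"ty":-0.3,"tz":0,"claw":-1},{"ax":0,"ay":0.03,"az":0,"tx":-0.2,"ty":-0.6,"tz":0,"claw":-1},{"ax":0,"ay":0.06,"az":0,"tx":-0.3,"ty":-0.9,"tz":0,"claw":-1},{"ax":0,"ay":0.09,"az":0,"tx":-0.4,"ty":-1.0,"tz":0,"claw":-1},{"ax":0,"ay":0.12,"az":0,"tx":-0.5,"ty":-1.0,"tz":0,"claw":-1},{"ax":0,"ay":0.139,"az":0,"tx":-0.6,"ty":-1.0,"tz":0.0,"claw":-1},{"ax":0,"ay":0.139,"az":0,"tx":-0.68,"ty":-1.0,"tz":0.02,"claw":-1},{"ax":0,"ay":0.139,"az":0,"tx":-0.68,"ty":-1.0,"tz":0.02,"claw":-1},{"ax":0,"ay":0.139,"az":0,"tx":-0.68,"ty":-1.0,"tz":0.02,"claw":-1},{"ax":0,"ay":0.139,"az":0,"tx":-0.68,"ty":-1.0,"tz":0.02,"claw":-1}])

```text
time_s: 6.5
ee_pos: [0.4405, -0.0226, 0.332]
ee_rot: [2.953, -0.511, 0.655]
force: [0.5, -0.1, 0.3]
gripper_width: 0.999
gripper_force: 0.0
```

Run:
```python
from h import *
s=status.sense();print(s['time_s'],s['ee_pos'],s['ee_rot'])
P=optics.camera_params("wrist");im=optics.snapshot("wrist");np.savez("w3.npz",im=im,**P);cv2.imwrite("pics/w3.png",im[:,:,::-1])
print(proj(P,[.588,.005,.15]))
```

```text
6.5 [ 0.44049902 -0.02260478  0.33201871] [ 2.95324842 -0.51080981  0.65462291]
[205.79281722 162.65353342]
```

View pics/w3.png

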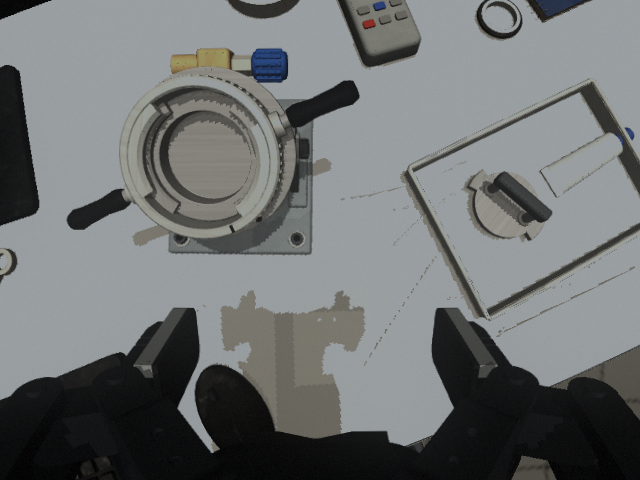

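The wrist view shows the whole cell: mouth at (210,157), handles at (100,208) and (325,103), and index line at (233,229). The base's front corners are at (169,252) and (311,253), and the lid is at right.

```bash
cat > m.py <<'E'
from h import *
from scipy.optimize import least_squares
z=np.load("w3.npz");P={k:z[k] for k in("camera_matrix","k1","extrinsics")};im=z["im"]
g=cv2.GaussianBlur(cv2.cvtColor(im,cv2.COLOR_RGB2GRAY),(3,3),0).astype(np.float32)
A,B=[plane(P,u,v,.01) for u,v in((169,252),(311,253))]
d=A-B;print("front",A,B,np.linalg.norm(d));yaw=np.arctan2(d[1],d[0])-np.pi/2;print("yaw",np.degrees(yaw))
print("origin from base",(A+B)/2+.085*np.array([np.cos(yaw),np.sin(yaw),0]))
yaw=np.radians(-20) if abs(np.degrees(yaw)+20)>6 else yaw
S=seatR(yaw);c0=np.array([.588,.005,.15])
def circ(c0,h,r,w,sign):
    c=c0+h*S[:,2];E=[]
    rr=np.arange(r-w,r+w,.0003)
    for a in np.radians(np.arange(0,360,3)):
        X=[proj(P,c+q*(np.cos(a)*S[:,0]+np.sin(a)*S[:,1])) for q in rr];X=np.array(X,np.float32)
        I=cv2.remap(g,X[:,0],X[:,1],1).ravel();D=np.gradient(cv2.blur(I[None],(5,1)).ravel())*sign
        i=D.argmax()
        if D[i]>1.0:E.append((rr[i]*np.cos(a),rr[i]*np.sin(a)))
    E=np.array(E);f=lambda p:np.hypot(E[:,0]-p[0],E[:,1]-p[1])-p[2]
    s=least_squares(f,[0,0,r],loss="soft_l1",f_scale=.0005);res=f(s.x)
    print(h,r,sign,"n",len(E),"dx,dy,r mm",(s.x*1e3).round(2),"inl",(abs(res)<.0008).mean().round(2));return c0+s.x[0]*S[:,0]+s.x[1]*S[:,1]
for h,r,sg in((0,.033,1),(0,.033,-1),(.018,.055,1),(.018,.055,-1),(.018,.0475,-1),(.018,.0475,1)):
    c=circ(c0,h,r,.008,sg);c=circ(c,h,r,.005,sg);print(c)
E
python3 m.py
```

```text
front [0.56486726 0.09177311 0.01      ] [ 0.51461829 -0.04678578  0.01      ] 0.14738902001060572
yaw -19.933391073017756
origin from base [ 0.61965039 -0.00648517  0.01      ]
0 0.033 1 n 120 dx,dy,r mm [ 3.66 -2.06 34.78] inl 0.38
0 0.033 1 n 120 dx,dy,r mm [-0.15  0.08 34.69] inl 0.34
[0.59031366 0.0020543  0.15148254]
0 0.033 -1 n 120 dx,dy,r mm [ 1.59 -1.6  28.97] inl 0.24
0 0.033 -1 n 107 dx,dy,r mm [ 1.96 -0.45 30.25] inl 0.46
[0.59032919 0.00197414 0.15150209]
0.018 0.055 1 n 111 dx,dy,r mm [-2.83 -1.4  54.5 ] inl 0.4
0.018 0.055 1 n 108 dx,dy,r mm [-2.00e-02 -3.00e-02  5.44e+01] inl 0.41
[0.58508375 0.00454009 0.14879471]
0.018 0.055 -1 n 119 dx,dy,r mm [ 2.7  -1.4  52.73] inl 0.24
0.018 0.055 -1 n 117 dx,dy,r mm [ 1.06  1.33 53.55] inl 0.88
[0.59118256 0.00376395 0.15159165]
0.018 0.0475 -1 n 120 dx,dy,r mm [-2.240e+00 -3.000e-02  4.887e+01] inl 0.28
0.018 0.0475 -1 n 120 dx,dy,r mm [-0.06  0.51 48.53] inl 0.39
[0.58619958 0.006166   0.14902538]
0.018 0.0475 1 n 120 dx,dy,r mm [ 3.74 -0.59 47.52] inl 0.62
0.018 0.0475 1 n 120 dx,dy,r mm [ 0.35  0.47 47.85] inl 0.69
[0.59144001 0.00362845 0.15172605]
```

```bash
cat >> m.py <<'E'
print("TOP")
P=optics.camera_params("top");g=cv2.imread("pics/top0.png",0).astype(np.float32);g=g*2
c0=np.array([.5912,.0037,.15])
for h,r,sg in((.018,.055,-1),(.018,.0475,1),(0,.033,1),(0,.033,-1)): print(circ(c0,h,r,.007,sg))
Rg=R.from_euler('z',29.1,degrees=True).as_matrix()@np.diag([1,-1,-1])
for zz in(.2,.108):print(zz,goto([.4935,-.2547,zz],Rg))
z=np.load("w3.npz");P={k:z[k] for k in("camera_matrix","k1","extrinsics")}
for u,v in((69,220),(357,90),(122,197),(290,118),(233,229)):
    o,dd=ray(P,u,v);n=S[:,2];zz=.002;q=S.T@(o+dd*(((c0+zz*n-o)@n)/(dd@n))-c0);print("handle/index polar",np.hypot(*q[:2]),np.degrees(np.arctan2(q[1],q[0])))
E
python3 m.py | sed -n '/TOP/,$p'
```

```text
TOP
0.018 0.055 -1 n 103 dx,dy,r mm [-1.01  2.39 54.33] inl 0.51
[0.59115987 0.0062612  0.14957524]
0.018 0.0475 1 n 120 dx,dy,r mm [-0.57  2.02 46.44] inl 0.17
[0.59139989 0.00577944 0.14975704]
0 0.033 1 n 105 dx,dy,r mm [ 2.28  0.34 37.01] inl 0.52
[0.59325927 0.00331361 0.15096415]
0 0.033 -1 n 111 dx,dy,r mm [ 0.9   1.55 29.21] inl 0.55
[0.59249831 0.00487848 0.15038179]
0.2 (array([0.6025, 2.0084, 1.7365]), array([ 0.059 , -0.1303, -0.2663]))
0.108 (array([0.2138, 2.0084, 2.5703]), array([ 0.059 , -0.1303, -0.2663]))
handle/index polar 0.11833359848758647 112.56130416204313
handle/index polar 0.11500571709772205 -66.29411005706866
handle/index polar 0.07023687978524562 113.31110545035575
handle/index polar 0.06602280616608008 -65.38813807443671
handle/index polar 0.05464639602063274 -161.96569349941768
```

>>> step_arm(motion=[{"ax":0.01,"ay":-0.02,"az":-0.04,"tx":0.05,"ty":0.3,"tz":0.0,"claw":-1},{"ax":0.02,"ay":-0.04,"az":-0.08,"tx":0.1,"ty":0.6,"tz":0.1,"claw":-1},{"ax":0.03,"ay":-0.06,"az":-0.13,"tx":0.2,"ty":0.9,"tz":0.3,"claw":-1},{"ax":0.04,"ay":-0.09,"az":-0.18,"tx":0.3,"ty":1.0,"tz":0.5,"claw":-1},{"ax":0.05,"ay":-0.11,"az":-0.23,"tx":0.3,"ty":1.0,"tz":0.7,"claw":-1},{"ax":0.059,"ay":-0.1303,"az":-0.2663,"tx":0.3,"ty":1.0,"tz":0.8,"claw":-0.5},{"ax":0.059,"ay":-0.1303,"az":-0.2663,"tx":0.3,"ty":1.0,"tz":0.8,"claw":-0.3},{"ax":0.059,"ay":-0.1303,"az":-0.2663,"tx":0.3,"ty":1.0,"tz":0.8,"claw":-0.3},{"ax":0.059,"ay":-0.1303,"az":-0.2663,"tx":0.3,"ty":1.0,"tz":0.8,"claw":-0.3},{"ax":0.059,"ay":-0.1303,"az":-0.2663,"tx":0.3,"ty":1.0,"tz":0.8,"claw":-0.3}])

```text
time_s: 7.8
ee_pos: [0.4639, -0.1369, 0.2727]
ee_rot: [3.04, 0.788, 0.003]
force: [0.6, -0.4, -0.6]
gripper_width: 0.653
gripper_force: 0.0
```

Run:
```python
from h import *
Rg=R.from_euler('z',29.1,degrees=True).as_matrix()@np.diag([1,-1,-1])
for zz in(.2,.108):print(zz,goto([.4935,-.2547,zz],Rg))
```

```text
0.2 (array([-0.3144,  1.1719,  0.7288]), array([ 0.0005, -0.0004, -0.0001]))
0.108 (array([-0.3156,  1.1703,  1.6488]), array([ 0.0005, -0.0004, -0.0001]))
```

>>> step_arm(motion=[{"ax":0,"ay":0,"az":0,"tx":-0.1,"ty":0.3,"tz":0.1,"claw":-0.3},{"ax":0,"ay":0,"az":0,"tx":-0.2,"ty":0.6,"tz":0.3,"claw":-0.3},{"ax":0,"ay":0,"az":0,"tx":-0.3,"ty":0.8,"tz":0.5,"claw":-0.3},{"ax":0,"ay":0,"az":0,"tx":-0.315,"ty":1.0,"tz":0.6,"claw":-0.3},{"ax":0,"ay":0,"az":0,"tx":-0.315,"ty":1.0,"tz":0.7,"claw":-0.3},{"ax":0,"ay":0,"az":0,"tx":-0.315,"ty":1.0,"tz":0.7,"claw":-0.3},{"ax":0,"ay":0,"az":0,"tx":-0.315,"ty":1.0,"tz":0.7,"claw":-0.3},{"ax":0,"ay":0,"az":0,"tx":-0.315,"ty":1.0,"tz":0.7,"claw":-0.3},{"ax":0,"ay":0,"az":0,"tx":-0.315,"ty":1.0,"tz":0.7,"claw":-0.3},{"ax":0,"ay":0,"az":0,"tx":-0.315,"ty":1.0,"tz":0.7,"claw":-0.3}])

```text
time_s: 9.05
ee_pos: [0.4853, -0.2396, 0.2024]
ee_rot: [3.04, 0.79, 0.001]
force: [0.2, 0.8, 0.1]
gripper_width: 0.648
gripper_force: 0.0
```

>>> step_arm(motion=[{"ax":0,"ay":0,"az":0,"tx":0,"ty":0.17,"tz":0.0,"claw":-0.3},{"ax":0,"ay":0,"az":0,"tx":0,"ty":0.17,"tz":0.1,"claw":-0.3},{"ax":0,"ay":0,"az":0,"tx":0,"ty":0.17,"tz":0.3,"claw":-0.3},{"ax":0,"ay":0,"az":0,"tx":0,"ty":0.17,"tz":0.5,"claw":-0.3},{"ax":0,"ay":0,"az":0,"tx":0,"ty":0.17,"tz":0.7,"claw":-0.3},{"ax":0,"ay":0,"az":0,"tx":0,"ty":0.17,"tz":0.85,"claw":-0.3},{"ax":0,"ay":0,"az":0,"tx":0,"ty":0.17,"tz":0.95,"claw":-0.3},{"ax":0,"ay":0,"az":0,"tx":0,"ty":0.17,"tz":0.95,"claw":-0.3},{"ax":0,"ay":0,"az":0,"tx":0,"ty":0.17,"tz":0.95,"claw":-0.3},{"ax":0,"ay":0,"az":0,"tx":0,"ty":0.17,"tz":0.95,"claw":0.2}])

```text
time_s: 10.3
ee_pos: [0.4939, -0.2548, 0.1079]
ee_rot: [3.039, 0.789, 0.002]
force: [0.3, -0.6, 0.8]
gripper_width: 0.448
gripper_force: 0.0
```

Run:
```python
from h import *
Rg=R.from_euler('z',29.1,degrees=True).as_matrix()@np.diag([1,-1,-1])
print(goto([.4935,-.2547,.108],Rg))
im=optics.snapshot("wrist");cv2.imwrite("pics/w4.png",im[:,:,::-1])
```

```text
(array([-0.0031, -0.0034, -0.0008]), array([ 0.0006, -0.0003,  0.0001]))
```

View pics/w4.png

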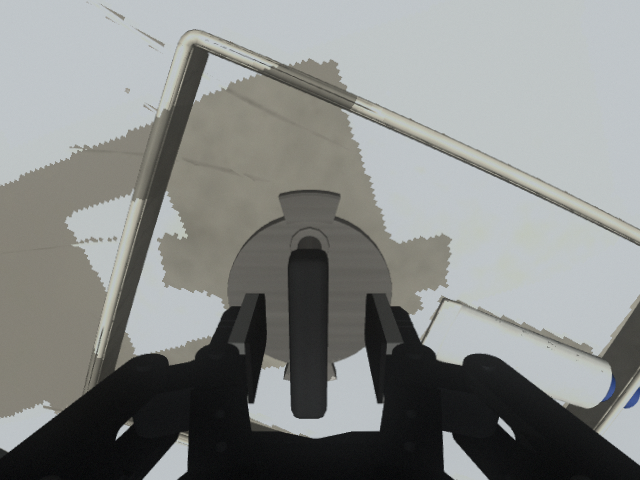

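The bar (288–328, at row 330) sits between the fingers, but the finger centre is at column 315 and the calibration predicts 309. So the wrist calibration is about 2 mm off along tool y, which explains the top-camera disagreement. I'll centre by 2 mm, then close.

>>> step_arm(motion=[{"ax":0,"ay":0,"az":0,"tx":0,"ty":-0.02,"tz":0,"claw":0.3},{"ax":0,"ay":0,"az":0,"tx":0,"ty":-0.02,"tz":0,"claw":0.6},{"ax":0,"ay":0,"az":0,"tx":0,"ty":-0.02,"tz":0,"claw":1},{"ax":0,"ay":0,"az":0,"tx":0,"ty":-0.02,"tz":0,"claw":1},{"ax":0,"ay":0,"az":0,"tx":0,"ty":-0.02,"tz":0,"claw":1},{"ax":0,"ay":0,"az":0,"tx":0,"ty":-0.02,"tz":0,"claw":1},{"ax":0,"ay":0,"az":0,"tx":0,"ty":-0.02,"tz":-0.1,"claw":1},{"ax":0,"ay":0,"az":0,"tx":0,"ty":-0.02,"tz":-0.3,"claw":1},{"ax":0,"ay":0,"az":0,"tx":0,"ty":-0.02,"tz":-0.6,"claw":1},{"ax":0,"ay":0,"az":0,"tx":0,"ty":-0.02,"tz":-0.9,"claw":1}], grip_force=70)

```text
time_s: 11.6
ee_pos: [0.4919, -0.2522, 0.1976]
ee_rot: [-3.039, -0.789, 0.001]
force: [-0.1, 0.5, -2.4]
gripper_width: 0.137
gripper_force: 68.4
```

```bash
cat >> h.py <<'E'
yaw=np.radians(-20);S=seatR(yaw);seat=np.array([.5922,.0055,.15]);Rt=S@np.diag([1,-1,-1])
def tcp(zl,dx=0,dy=0): # TCP for lid origin at height zl (m) above home on the axis (grip 1 mm above the bar middle)
    return seat+S@np.array([dx,dy,-.010+zl+.050+.001+.054])
E
python3 - <<'E'
from h import *
s=status.sense();print(s['ee_pos'],s['force'],s['gripper_width'],goto(tcp(.08),Rt),goto(tcp(.08)+[0,0,.05],Rt),tcp(.08))
E
```

```text
[ 0.49187336 -0.25220946  0.19755346] [-0.14448501  0.54683726 -2.41486229] 0.13742687122208205 (array([ 1.6463, -2.3238, -1.1077]), array([-0.0599,  0.1305,  0.2684])) (array([ 1.6461, -2.3246, -1.6077]), array([-0.0599,  0.1305,  0.2684])) [0.52270203 0.03079519 0.30860386]
```

>>> step_arm(motion=[{"ax":0,"ay":0,"az":0,"tx":0.1,"ty":-0.1,"tz":-0.3,"claw":1},{"ax":0,"ay":0,"az":0,"tx":0.2,"ty":-0.3,"tz":-0.6,"claw":1},{"ax":-0.01,"ay":0.02,"az":0.04,"tx":0.3,"ty":-0.5,"tz":-0.9,"claw":1},{"ax":-0.02,"ay":0.04,"az":0.08,"tx":0.45,"ty":-0.7,"tz":-1,"claw":1},{"ax":-0.03,"ay":0.06,"az":0.12,"tx":0.6,"ty":-0.9,"tz":-1,"claw":1},{"ax":-0.035,"ay":0.08,"az":0.16,"tx":0.7,"ty":-1,"tz":-1,"claw":1},{"ax":-0.045,"ay":0.1,"az":0.2,"tx":0.8,"ty":-1,"tz":-1,"claw":1},{"ax":-0.055,"ay":0.12,"az":0.24,"tx":0.8,"ty":-1,"tz":-1,"claw":1},{"ax":-0.0599,"ay":0.1305,"az":0.2684,"tx":0.8,"ty":-1,"tz":-1,"claw":1},{"ax":-0.0599,"ay":0.1305,"az":0.2684,"tx":0.8,"ty":-1,"tz":-1,"claw":1}])

```text
time_s: 12.85
ee_pos: [0.5127, -0.1256, 0.2963]
ee_rot: [2.951, -0.518, 0.653]
force: [-0.3, 0.3, -3.4]
gripper_width: 0.141
gripper_force: 68.6
```

Run:
```python
from h import *
s=status.sense();print(s['ee_pos'],goto(tcp(.08),Rt),goto(tcp(.05),Rt))
```

```text
[ 0.51267231 -0.12559739  0.29632511] (array([-0.3453, -1.5044, -0.2973]), array([0.    , 0.0002, 0.0005])) (array([-0.3451, -1.5044,  0.0027]), array([0.    , 0.0002, 0.0005]))
```

>>> step_arm(motion=[{"ax":0,"ay":0,"az":0,"tx":-0.1,"ty":-0.1,"tz":-0.1,"claw":1},{"ax":0,"ay":0,"az":0,"tx":-0.2,"ty":-0.3,"tz":-0.3,"claw":1},{"ax":0,"ay":0,"az":0,"tx":-0.3,"ty":-0.5,"tz":-0.3,"claw":1},{"ax":0,"ay":0,"az":0,"tx":-0.345,"ty":-0.7,"tz":-0.3,"claw":1},{"ax":0,"ay":0,"az":0,"tx":-0.345,"ty":-0.9,"tz":-0.3,"claw":1},{"ax":0,"ay":0,"az":0,"tx":-0.345,"ty":-1,"tz":-0.3,"claw":1},{"ax":0,"ay":0,"az":0,"tx":-0.345,"ty":-1,"tz":-0.3,"claw":1},{"ax":0,"ay":0,"az":0,"tx":-0.345,"ty":-1,"tz":-0.3,"claw":1},{"ax":0,"ay":0,"az":0,"tx":-0.345,"ty":-1,"tz":-0.3,"claw":1},{"ax":0,"ay":0,"az":0,"tx":-0.345,"ty":-1,"tz":-0.3,"claw":1}])

```text
time_s: 14.1
ee_pos: [0.5065, -0.0179, 0.3096]
ee_rot: [2.948, -0.521, 0.656]
force: [-0.5, -0.1, -3.1]
gripper_width: 0.141
gripper_force: 68.6
```

>>> step_arm(motion=[{"ax":0,"ay":0,"az":0,"tx":0,"ty":-0.1,"tz":0,"claw":1},{"ax":0,"ay":0,"az":0,"tx":0,"ty":-0.2,"tz":0,"claw":1},{"ax":0,"ay":0,"az":0,"tx":0,"ty":-0.35,"tz":0,"claw":1},{"ax":0,"ay":0,"az":0,"tx":0,"ty":-0.45,"tz":0,"claw":1},{"ax":0,"ay":0,"az":0,"tx":0,"ty":-0.504,"tz":0,"claw":1},{"ax":0,"ay":0,"az":0,"tx":0,"ty":-0.504,"tz":0,"claw":1},{"ax":0,"ay":0,"az":0,"tx":0,"ty":-0.504,"tz":0,"claw":1},{"ax":0,"ay":0,"az":0,"tx":0,"ty":-0.504,"tz":0,"claw":1},{"ax":0,"ay":0,"az":0,"tx":0,"ty":-0.504,"tz":0,"claw":1},{"ax":0,"ay":0,"az":0,"tx":0,"ty":-0.504,"tz":0,"claw":1}])

```text
time_s: 15.35
ee_pos: [0.5238, 0.0298, 0.3096]
ee_rot: [2.949, -0.52, 0.657]
force: [0.6, 0.2, -3.0]
gripper_width: 0.136
gripper_force: 68.7
```

Run:
```python
from h import *
s=status.sense();print(s['ee_pos'],s['force'],goto(tcp(.02),Rt),goto(tcp(.0),Rt))
P=optics.camera_params("wrist");im=optics.snapshot("wrist");cv2.imwrite("pics/w5.png",im[:,:,::-1])
a=seat+S@[0,0,.018];print(proj(P,a))
```

```text
[0.52377633 0.02976072 0.30958654] [ 0.56206362  0.23232696 -2.98851894] (array([-0.0177, -0.0065,  0.6031]), array([ 0.0003, -0.0006, -0.    ])) (array([-0.0181, -0.0067,  0.8031]), array([ 0.0003, -0.0006, -0.    ]))
[310.62558884 248.69705792]
```

View pics/w5.png

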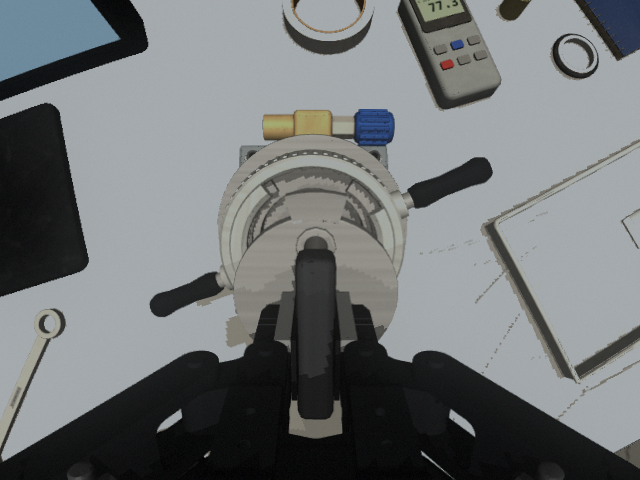

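The lid is over the mouth, centred at column 316. The collar centre is at about 313, so it needs about 1 mm more in -y. The ears point up the slope into the gap between the tabs. Descending.

>>> step_arm(motion=[{"ax":0,"ay":0,"az":0,"tx":-0.018,"ty":-0.011,"tz":0,"claw":1},{"ax":0,"ay":0,"az":0,"tx":-0.018,"ty":-0.011,"tz":0.1,"claw":1},{"ax":0,"ay":0,"az":0,"tx":-0.018,"ty":-0.011,"tz":0.2,"claw":1},{"ax":0,"ay":0,"az":0,"tx":-0.018,"ty":-0.011,"tz":0.3,"claw":1},{"ax":0,"ay":0,"az":0,"tx":-0.018,"ty":-0.011,"tz":0.4,"claw":1},{"ax":0,"ay":0,"az":0,"tx":-0.018,"ty":-0.011,"tz":0.47,"claw":1},{"ax":0,"ay":0,"az":0,"tx":-0.018,"ty":-0.011,"tz":0.54,"claw":1},{"ax":0,"ay":0,"az":0,"tx":-0.018,"ty":-0.011,"tz":0.6,"claw":1},{"ax":0,"ay":0,"az":0,"tx":-0.018,"ty":-0.011,"tz":0.63,"claw":1},{"ax":0,"ay":0,"az":0,"tx":-0.018,"ty":-0.011,"tz":0.66,"claw":1}])

```text
time_s: 16.65
ee_pos: [0.5491, 0.0219, 0.249]
ee_rot: [2.949, -0.52, 0.657]
force: [0.6, -0.4, -3.3]
gripper_width: 0.138
gripper_force: 68.7
```

Run:
```python
from h import *
s=status.sense();print(s['ee_pos'],S.T@s['force'],s['wrist_torque'],goto(tcp(.0),Rt))
```

```text
[0.54907717 0.02189296 0.24900271] [-0.75349591 -0.19064848 -3.29251162] [0.10022734 0.41405572 0.05720232] (array([-0.0006,  0.0065,  0.1422]), array([ 0.0002, -0.0007,  0.0001]))
```

>>> step_arm(motion=[{"ax":0,"ay":0,"az":0,"tx":0,"ty":0,"tz":0.02,"claw":1},{"ax":0,"ay":0,"az":0,"tx":0,"ty":0,"tz":0.03,"claw":1},{"ax":0,"ay":0,"az":0,"tx":0,"ty":0,"tz":0.04,"claw":1},{"ax":0,"ay":0,"az":0,"tx":0,"ty":0,"tz":0.05,"claw":1},{"ax":0,"ay":0,"az":0,"tx":0,"ty":0,"tz":0.06,"claw":1},{"ax":0,"ay":0,"az":0,"tx":0,"ty":0,"tz":0.07,"claw":1},{"ax":0,"ay":0,"az":0,"tx":0,"ty":0,"tz":0.08,"claw":1},{"ax":0,"ay":0,"az":0,"tx":0,"ty":0,"tz":0.09,"claw":1},{"ax":0,"ay":0,"az":0,"tx":0,"ty":0,"tz":0.1,"claw":1},{"ax":0,"ay":0,"az":0,"tx":0,"ty":0,"tz":0.11,"claw":1}])

```text
time_s: 17.9
ee_pos: [0.5533, 0.0203, 0.239]
ee_rot: [2.949, -0.52, 0.656]
force: [-0.9, -0.3, -2.9]
gripper_width: 0.138
gripper_force: 68.7
```

Run:
```python
from h import *
s=status.sense();print(s['ee_pos'],S.T@s['force'],s['wrist_torque'],goto(tcp(.0),Rt))
```

```text
[0.55334658 0.02028409 0.2389749 ] [-1.85589871 -0.6058074  -2.32754677] [0.16865106 0.39104906 0.0202599 ] (array([0.0006, 0.006 , 0.0321]), array([ 0.0002, -0.0006,  0.0001]))
```

>>> step_arm(motion=[{"ax":0,"ay":0,"az":0,"tx":0,"ty":0,"tz":0.006,"claw":1},{"ax":0,"ay":0,"az":0,"tx":0,"ty":0,"tz":0.012,"claw":1},{"ax":0,"ay":0,"az":0,"tx":0,"ty":0,"tz":0.018,"claw":1},{"ax":0,"ay":0,"az":0,"tx":0,"ty":0,"tz":0.024,"claw":1},{"ax":0,"ay":0,"az":0,"tx":0,"ty":0,"tz":0.03,"claw":1},{"ax":0,"ay":0,"az":0,"tx":0,"ty":0,"tz":0.034,"claw":1},{"ax":0,"ay":0,"az":0,"tx":0,"ty":0,"tz":0.036,"claw":1},{"ax":0,"ay":0,"az":0,"tx":0,"ty":0,"tz":0.038,"claw":1},{"ax":0,"ay":0,"az":0,"tx":0,"ty":0,"tz":0.038,"claw":1},{"ax":0,"ay":0,"az":0,"tx":0,"ty":0,"tz":0.038,"claw":1}])

```text
time_s: 19.15
ee_pos: [0.5546, 0.0198, 0.236]
ee_rot: [2.949, -0.52, 0.656]
force: [-6.4, 0.2, 4.2]
gripper_width: 0.138
gripper_force: 70.0
```

Run:
```python
from h import *
s=status.sense();print(s['ee_pos'],S.T@s['force'],s['wrist_torque'],goto(tcp(.0),Rt))
```

```text
[0.554641   0.01979764 0.23604456] [-3.75896361 -2.00619993  6.39853068] [ 0.12443863  0.90472058 -0.15940551] (array([ 0.0005,  0.0059, -0.0003]), array([ 0.0003, -0.0006,  0.0001]))
```

>>> step_arm(motion=[{"ax":0,"ay":0,"az":0,"tx":0,"ty":0,"tz":0.005,"claw":1},{"ax":0,"ay":0,"az":0,"tx":0,"ty":0,"tz":0.008,"claw":1},{"ax":0,"ay":0,"az":0,"tx":0,"ty":0,"tz":0.008,"claw":0.6},{"ax":0,"ay":0,"az":0,"tx":0,"ty":0,"tz":0.0,"claw":0.3},{"ax":0,"ay":0,"az":0,"tx":0,"ty":0,"tz":0.0,"claw":0.2},{"ax":0,"ay":0,"az":0,"tx":0,"ty":0,"tz":0.0,"claw":0.2},{"ax":0,"ay":0,"az":0,"tx":0,"ty":0,"tz":0.0,"claw":0.2},{"ax":0,"ay":0,"az":0,"tx":0,"ty":0,"tz":-0.2,"claw":0.2},{"ax":0,"ay":0,"az":0,"tx":0,"ty":0,"tz":-0.5,"claw":0.2},{"ax":0,"ay":0,"az":0,"tx":0,"ty":0,"tz":-0.9,"claw":0.2}])

```text
time_s: 20.4
ee_pos: [0.5182, 0.0329, 0.3169]
ee_rot: [2.949, -0.52, 0.653]
force: [0.4, 0.8, 0.2]
gripper_width: 0.4
gripper_force: 0.0
```

Run:
```python
from h import *
s=status.sense();print(s['time_s'],s['ee_pos'],s['force'],goto(tcp(.09),Rt))
P=optics.camera_params("wrist");im=optics.snapshot("wrist");np.savez("w6.npz",im=im,**P);cv2.imwrite("pics/w6.png",im[:,:,::-1])
```

```text
20.4 [0.51819568 0.03292198 0.31691279] [0.38012697 0.76648808 0.22285603] (array([ 0.0099,  0.0046, -0.0037]), array([0.0004, 0.0001, 0.    ]))
```

View pics/w6.png

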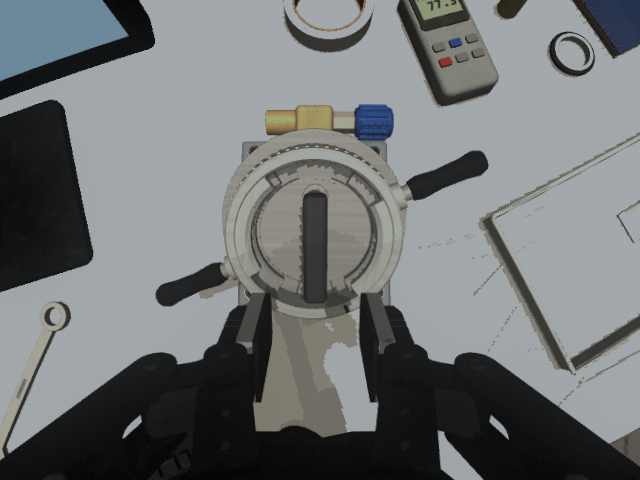

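The lid sits in the mouth: bar at (315,245), upper ear between the tab ends at (275,185) and (358,180). The right handle runs (405,193)–(487,160). Next I'll push that handle from behind with shut fingers.

```bash
cat > p.py <<'E'
from h import *
s=status.sense();q=S.T@(s['ee_pos']-seat);print("tcp in seat",q,s['qpos'])
z=np.load("w6.npz");P={k:z[k] for k in("camera_matrix","k1","extrinsics")}
tool_y=Rt[:,1]
def pol(u,v,zz):
    o,d=ray(P,u,v);o=o-.002*tool_y;n=S[:,2];x=S.T@(o+d*(((seat+zz*n-o)@n)/(d@n))-seat);return x[:2]
for n,u,v,zz in(("rtip",487,160,.002),("rroot",412,193,.002),("ltip",158,297,.002),("lroot",222,270,.002),("knob",393,138,-.02),("knob",393,138,-.05),("bar",315,245,.0475)):
    x=pol(u,v,zz);print(n,x.round(4),np.hypot(*x).round(4),np.degrees(np.arctan2(x[1],x[0])).round(1))
def c(j,r,gap=0):
    a=np.radians(-55)-j;u=np.array([np.cos(a),np.sin(a)]);t=np.array([-u[1],u[0]])
    return r*u+(.007+gap+.011*abs(t[0])+.0145*abs(t[1]))*t
for j,g in((.2,.008),(.2,0),(.3,0),(.4,0),(.5,0),(.6,0),(.7,0),(.8,0),(.9,0),(1,0),(1.1,0),(1.18,0)):
    x=c(j,.098,g);print(j,x.round(4),"rel start",((x-c(.2,.098,.008))*[10,-10]).round(3),"from now tx,ty,tz",np.round([(x[0]-q[0])*10,-(x[1]-q[1])*10,-(.059-q[2])*10],3) if g else "")
E
python3 p.py
```

```text
tcp in seat [0.00216862 0.00136362 0.1898661 ] [-0.11647017 -0.1673178   1.96713904 -0.1243423   0.91176561  1.85760596]
rtip [ 0.0466 -0.1069] 0.1166 -66.5
rroot [ 0.0253 -0.0608] 0.0658 -67.4
ltip [-0.0473  0.1087] 0.1185 113.5
lroot [-0.027   0.0625] 0.068 113.4
knob [ 0.0577 -0.0511] 0.0771 -41.5
knob [ 0.0556 -0.0568] 0.0795 -45.6
bar [0.0062 0.0005] 0.0062 4.3
0.2 [ 0.0674 -0.0775] rel start [ 0. -0.] from now tx,ty,tz [0.653 0.789 1.309]
0.2 [ 0.0601 -0.0807] rel start [-0.073  0.032] from now tx,ty,tz 
0.3 [ 0.0508 -0.0866] rel start [-0.166  0.091] from now tx,ty,tz 
0.4 [ 0.0408 -0.0915] rel start [-0.266  0.14 ] from now tx,ty,tz 
0.5 [ 0.0303 -0.0952] rel start [-0.372  0.177] from now tx,ty,tz 
0.6 [ 0.0192 -0.0978] rel start [-0.482  0.203] from now tx,ty,tz 
0.7 [ 0.0104 -0.0993] rel start [-0.57   0.218] from now tx,ty,tz 
0.8 [ 0.0017 -0.1001] rel start [-0.657  0.226] from now tx,ty,tz 
0.9 [-0.0072 -0.1001] rel start [-0.746  0.226] from now tx,ty,tz 
1 [-0.0162 -0.0993] rel start [-0.836  0.218] from now tx,ty,tz 
1.1 [-0.0253 -0.0976] rel start [-0.927  0.2  ] from now tx,ty,tz 
1.18 [-0.0325 -0.0955] rel start [-1.    0.18] from now tx,ty,tz
```

>>> step_arm(motion=[{"ax":0,"ay":0,"az":0,"tx":0.15,"ty":0.2,"tz":0,"claw":1},{"ax":0,"ay":0,"az":0,"tx":0.3,"ty":0.4,"tz":0,"claw":1},{"ax":0,"ay":0,"az":0,"tx":0.45,"ty":0.6,"tz":0,"claw":1},{"ax":0,"ay":0,"az":0,"tx":0.6,"ty":0.8,"tz":0,"claw":1},{"ax":0,"ay":0,"az":0,"tx":0.64,"ty":0.844,"tz":0.1,"claw":1},{"ax":0,"ay":0,"az":0,"tx":0.64,"ty":0.844,"tz":0.2,"claw":1},{"ax":0,"ay":0,"az":0,"tx":0.64,"ty":0.844,"tz":0.3,"claw":1},{"ax":0,"ay":0,"az":0,"tx":0.64,"ty":0.844,"tz":0.4,"claw":1},{"ax":0,"ay":0,"az":0,"tx":0.64,"ty":0.844,"tz":0.4,"claw":1},{"ax":0,"ay":0,"az":0,"tx":0.64,"ty":0.844,"tz":0.4,"claw":1}])

```text
time_s: 21.7
ee_pos: [0.5606, -0.0718, 0.3082]
ee_rot: [2.949, -0.519, 0.657]
force: [0.5, 0.0, -0.1]
gripper_width: -0.0
gripper_force: 0.0
```

Run:
```python
from h import *
s=status.sense();print(s['time_s'],S.T@(s['ee_pos']-seat),s['force'],s['gripper_width'],goto(seat+S@[.066,-.083,.059],Rt))
im=optics.snapshot("wrist");cv2.imwrite("pics/w7.png",im[:,:,::-1])
```

```text
21.7 [ 0.06388301 -0.08348247  0.14472895] [ 0.51718322  0.04964244 -0.14625061] -0.0003473995807004717 (array([ 0.0195, -0.0052,  0.8573]), array([ 0.0002, -0.0006,  0.0002]))
```

View pics/w7.png

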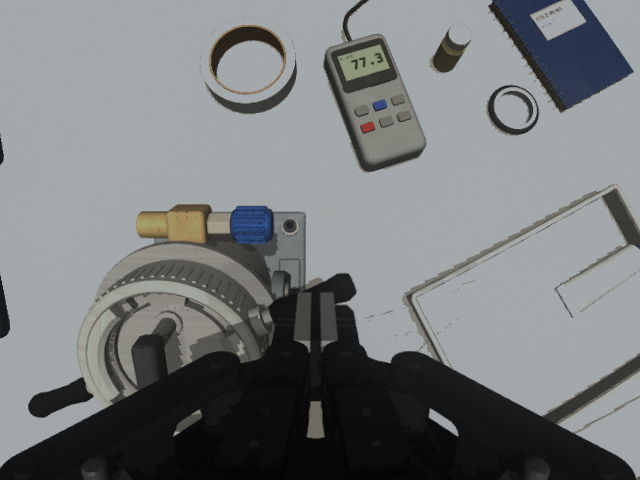

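The shut fingertips at (315,315) stand above the handle at (335,290), clear of the knob at (252,224). Descending behind the handle.

>>> step_arm(motion=[{"ax":0,"ay":0,"az":0,"tx":0.05,"ty":0.0,"tz":0.0,"claw":1},{"ax":0,"ay":0,"az":0,"tx":0.05,"ty":0,"tz":0.15,"claw":1},{"ax":0,"ay":0,"az":0,"tx":0.05,"ty":0,"tz":0.3,"claw":1},{"ax":0,"ay":0,"az":0,"tx":0.05,"ty":0,"tz":0.4,"claw":1},{"ax":0,"ay":0,"az":0,"tx":0.05,"ty":0,"tz":0.5,"claw":1},{"ax":0,"ay":0,"az":0,"tx":0.05,"ty":0,"tz":0.6,"claw":1},{"ax":0,"ay":0,"az":0,"tx":0.05,"ty":0,"tz":0.7,"claw":1},{"ax":0,"ay":0,"az":0,"tx":0.05,"ty":0,"tz":0.8,"claw":1},{"ax":0,"ay":0,"az":0,"tx":0.05,"ty":0,"tz":0.85,"claw":1},{"ax":0,"ay":0,"az":0,"tx":0.05,"ty":0,"tz":0.85,"claw":1}])

```text
time_s: 23.0
ee_pos: [0.5986, -0.086, 0.2328]
ee_rot: [2.949, -0.52, 0.655]
force: [0.3, -0.9, -0.1]
gripper_width: -0.002
gripper_force: 0.0
```

Run:
```python
from h import *
s=status.sense();q=S.T@(s['ee_pos']-seat);print(s['time_s'],q,s['force'])
def c(j,r):
    a=np.radians(-55)-j;u=np.array([np.cos(a),np.sin(a)]);t=np.array([-u[1],u[0]])
    return r*u+(.007+.011*abs(t[0])+.0145*abs(t[1]))*t
for j in np.r_[.2:1.2:.1,1.18]:print(j.round(2),((c(j,.100)-q[:2])*[10,-10]).round(3))
```

```text
23.0 [ 0.06876133 -0.08381082  0.05926349] [ 0.30174995 -0.87488689 -0.05285804]
0.2 [-0.078 -0.013]
0.3 [-0.173  0.047]
0.4 [-0.275  0.096]
0.5 [-0.383  0.134]
0.6 [-0.495  0.16 ]
0.7 [-0.585  0.175]
0.8 [-0.674  0.183]
0.9 [-0.765  0.182]
1.0 [-0.857  0.173]
1.1 [-0.95   0.155]
1.18 [-1.024  0.134]
```

>>> step_arm(motion=[{"ax":0,"ay":0,"az":0,"tx":-0.08,"ty":-0.01,"tz":0,"claw":1},{"ax":0,"ay":0,"az":0,"tx":-0.17,"ty":0.05,"tz":0,"claw":1},{"ax":0,"ay":0,"az":0,"tx":-0.27,"ty":0.1,"tz":0,"claw":1},{"ax":0,"ay":0,"az":0,"tx":-0.38,"ty":0.135,"tz":0,"claw":1},{"ax":0,"ay":0,"az":0,"tx":-0.49,"ty":0.16,"tz":0,"claw":1},{"ax":0,"ay":0,"az":0,"tx":-0.58,"ty":0.175,"tz":0,"claw":1},{"ax":0,"ay":0,"az":0,"tx":-0.67,"ty":0.183,"tz":0,"claw":1},{"ax":0,"ay":0,"az":0,"tx":-0.76,"ty":0.182,"tz":0,"claw":1},{"ax":0,"ay":0,"az":0,"tx":-0.86,"ty":0.173,"tz":0,"claw":1},{"ax":0,"ay":0,"az":0,"tx":-0.86,"ty":0.173,"tz":0,"claw":1}])

```text
time_s: 24.25
ee_pos: [0.5183, -0.0751, 0.1958]
ee_rot: [2.95, -0.519, 0.653]
force: [0.6, -0.4, 0.1]
gripper_width: 0.001
gripper_force: 0.0
```

```bash
cat > j.py <<'E'
from h import *
import sys
s=status.sense();q=S.T@(s['ee_pos']-seat);print(s['time_s'],q,S.T@s['force'])
# left handle angle: dark pixels projected on the handle plane, left half of the ring
for cam in("wrist","top"):
    P=optics.camera_params(cam);im=optics.snapshot(cam);cv2.imwrite(f"pics/{sys.argv[1]}_{cam}.png",im[:,:,::-1])
    g=im.max(2);A=[];off=.002*Rt[:,1] if cam=="wrist" else 0
    aa=np.arange(20,140,.5);rr=np.arange(.075,.112,.002)
    for a in np.radians(aa):
        X=np.array([proj(P,seat+off+S@[r*np.cos(a),r*np.sin(a),.002]) for r in rr],np.float32)
        A.append(cv2.remap(g,X[:,0],X[:,1],1).mean())
    A=np.array(A);m=A<A.min()+.35*(np.median(A)-A.min());print(cam,A.min(),np.median(A),"dark span",aa[m].min(),aa[m].max(),"angle",aa[m].mean(),"joint",np.radians(125-aa[m].mean()))
E
python3 j.py j1
```

```text
24.25 [-0.01864409 -0.10104666  0.05919405] [ 0.63723781 -0.16684633 -0.18410152]Traceback (most recent call last):
  File "j.py", line 12, in <module>
    A=np.array(A);m=A<A.min()+.35*(np.median(A)-A.min());print(cam,A.min(),np.median(A),"dark span",aa[m].min(),aa[m].max(),"angle",aa[m].mean(),"joint",np.radians(125-aa[m].mean()))
                                                                                                    ~~~~~~~~~^^
    return umr_minimum(a, axis, None, out, keepdims, initial, where)
ValueError: zero-size array to reduction operation minimum which has no identity
```

```bash
sed -i 's/("wrist","top")/sys.argv[2:]/; s/m=A<A.min.*;print/m=A<=A.min()+.35*(np.median(A)-A.min());print/' j.py; python3 j.py j1 top scene
```

```text
File "j.py", line 5
    for cam insys.argv[2:]:
            ^^^^^
SyntaxError: invalid syntax
```

```bash
sed -i 's/insys/in sys/' j.py; python3 j.py j1 top scene
```

```text
24.3 [-0.01824377 -0.10110345  0.05922103] [0.08590861 0.59735679 0.63304208]
top 21.842105263157894 147.76315789473682 dark span 68.0 74.5 angle 71.25 joint 0.9381144729469522
scene 69.21052631578948 164.73684210526318 dark span 64.5 75.0 angle 69.75 joint 0.964294411726867
```

>>> step_arm(motion=[{"ax":0,"ay":0,"az":0,"tx":-0.05,"ty":-0.01,"tz":0,"claw":1},{"ax":0,"ay":0,"az":0,"tx":-0.09,"ty":-0.018,"tz":0,"claw":1},{"ax":0,"ay":0,"az":0,"tx":-0.13,"ty":-0.027,"tz":0,"claw":1},{"ax":0,"ay":0,"az":0,"tx":-0.17,"ty":-0.037,"tz":0,"claw":1},{"ax":0,"ay":0,"az":0,"tx":-0.205,"ty":-0.048,"tz":0,"claw":1},{"ax":0,"ay":0,"az":0,"tx":-0.205,"ty":-0.048,"tz":0,"claw":1},{"ax":0,"ay":0,"az":0,"tx":-0.205,"ty":-0.048,"tz":0,"claw":1},{"ax":0,"ay":0,"az":0,"tx":-0.205,"ty":-0.048,"tz":0,"claw":1},{"ax":0,"ay":0,"az":0,"tx":-0.205,"ty":-0.048,"tz":0,"claw":1},{"ax":0,"ay":0,"az":0,"tx":-0.205,"ty":-0.048,"tz":0,"claw":1}])

```text
time_s: 25.65
ee_pos: [0.5035, -0.0647, 0.1878]
ee_rot: [2.949, -0.52, 0.655]
force: [-0.6, 0.4, 0.1]
gripper_width: 0.003
gripper_force: 0.0
```

```bash
python3 j.py j2 top scene
```

```text
25.65 [-0.03781891 -0.09634956  0.05933237] [-0.57838687  0.1923712   0.35722142]
top 20.57894736842105 147.60526315789474 dark span 57.0 63.0 angle 60.0 joint 1.1344640137963142
scene 69.63157894736842 161.78947368421052 dark span 53.5 63.0 angle 58.25 joint 1.1650072757062149
```

>>> step_arm(motion=[{"ax":0,"ay":0,"az":0,"tx":-0.02,"ty":-0.01,"tz":0,"claw":1},{"ax":0,"ay":0,"az":0,"tx":-0.04,"ty":-0.025,"tz":0,"claw":1},{"ax":0,"ay":0,"az":0,"tx":-0.04,"ty":-0.025,"tz":0,"claw":1},{"ax":0,"ay":0,"az":0,"tx":-0.04,"ty":-0.025,"tz":0,"claw":1},{"ax":0,"ay":0,"az":0,"tx":0.0,"ty":0.0,"tz":0,"claw":1},{"ax":0,"ay":0,"az":0,"tx":0.08,"ty":0.05,"tz":0,"claw":1},{"ax":0,"ay":0,"az":0,"tx":0.1,"ty":0.07,"tz":-0.2,"claw":1},{"ax":0,"ay":0,"az":0,"tx":0.1,"ty":0.07,"tz":-0.5,"claw":1},{"ax":0,"ay":0,"az":0,"tx":0.1,"ty":0.07,"tz":-0.8,"claw":1},{"ax":0,"ay":0,"az":0,"tx":0.1,"ty":0.07,"tz":-1.0,"claw":1}])

```text
time_s: 27.0
ee_pos: [0.4702, -0.0602, 0.2847]
ee_rot: [2.948, -0.52, 0.659]
force: [-0.1, -0.3, -0.7]
gripper_width: 0.003
gripper_force: 0.0
```

>>> step_arm(motion=[{"ax":0,"ay":0,"az":0,"tx":-0.2,"ty":-0.2,"tz":-0.1,"claw":1},{"ax":0,"ay":0,"az":0,"tx":-0.4,"ty":-0.4,"tz":-0.3,"claw":1},{"ax":0,"ay":0,"az":0,"tx":-0.4,"ty":-0.6,"tz":-0.4,"claw":1},{"ax":0,"ay":0,"az":0,"tx":-0.4,"ty":-0.8,"tz":-0.5,"claw":1},{"ax":0,"ay":0,"az":0,"tx":-0.4,"ty":-0.8,"tz":-0.5,"claw":1},{"ax":0,"ay":0,"az":0,"tx":-0.4,"ty":-0.8,"tz":-0.5,"claw":1},{"ax":0,"ay":0,"az":0,"tx":-0.4,"ty":-0.8,"tz":-0.5,"claw":1},{"ax":0,"ay":0,"az":0,"tx":-0.4,"ty":-0.8,"tz":-0.5,"claw":1},{"ax":0,"ay":0,"az":0,"tx":-0.4,"ty":-0.8,"tz":-0.5,"claw":1},{"ax":0,"ay":0,"az":0,"tx":-0.4,"ty":-0.8,"tz":-0.5,"claw":1}])

```text
time_s: 28.25
ee_pos: [0.4434, 0.0348, 0.3111]
ee_rot: [2.949, -0.52, 0.656]
force: [-0.1, 0.1, 0.2]
gripper_width: -0.003
gripper_force: 0.0
```

```bash
python3 j.py j3 wrist top scene
python3 - <<'E'
from h import *
# bar of the lid in the mouth: dark pixels near the axis in wrist picture, on its top plane (z=47.5 mm above... seat+0.0475)
P=optics.camera_params("wrist");im=cv2.imread("pics/j3_wrist.png");g=im.max(2)
a=np.array([proj(P,seat+.002*Rt[:,1]+S@[x,y,.0475]) for x in(-.04,.04) for y in(-.025,.025)]);u0,v0=a.min(0).astype(int);u1,v1=a.max(0).astype(int);print(u0,v0,u1,v1)
m=np.zeros_like(g);v0=max(v0,0);m[v0:v1,u0:u1]=(g[v0:v1,u0:u1]<65)*255
c=max(cv2.findContours(m,0,2)[0],key=cv2.contourArea)
pts=[]
for u,v in c[:,0]:
    o,d=ray(P,u,v);o=o-.002*Rt[:,1];n=S[:,2];pts.append((S.T@(o+d*(((seat+.0475*n-o)@n)/(d@n))-seat))[:2]*1000)
print(cv2.minAreaRect(np.array(pts,np.float32)))
E
```

```text
28.25 [-0.06775998 -0.02337067  0.2093145 ] [-0.08675159  0.08097934  0.23393392]
wrist 21.68421052631579 166.73684210526315 dark span 20.0 60.5 angle 38.5 joint 1.509709802975095
top 19.526315789473685 146.4736842105263 dark span 54.5 60.5 angle 57.5 joint 1.1780972450961724
scene 62.421052631578945 149.3421052631579 dark span 51.0 60.5 angle 55.75 joint 1.2086405070060733
224 50 318 198
((1.2998180389404297, 0.07747554779052734), (60.573707580566406, 13.533921241760254), 0.1398250013589859)
```

```bash
python3 -c "
from rig import job
print(job.sign_off())"
```

```text
the job is handed in; nothing more can be done
None
```

The job is handed in at about 28 s of the 51 s. The lid measured home (about 1 mm off centre, square to the axis), the collar stood at about 1.19 rad, and the arm was withdrawn clear; no verdict came back.

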